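# Start the wing screw in the amplifier case

## Robot

A 6-joint arm with a two-finger parallel gripper is mounted at the origin on the work surface. World frame = base frame: x ahead of the robot, y to its left, z up, the work surface at z = 0. Lengths are in m, angles in rad, forces in N, time in s.
With the tool pointing down it reaches from about 0.35 to 0.8 m from the base axis. Payload 7.3 kg.
Tool frame: the origin (TCP) lies at the very end of the fingers, on their centre line; the grasp point (between the pads) lies 19 mm behind it; z points along the fingers, y is the line along which they close (so a half turn about z gives the same grasp; the last joint's range is limited). The gripper opens to 85 mm and grips with 20 to 120 N. Pads are 22 mm wide; open, the fingers measure 114 mm over their backs; the gripper's body (76 mm by 85 mm) begins 54 mm behind the grasp point. The pads swing forward as they close: fully open they stand 13 mm farther back than shut.
Start: joints at [-1.362, 0.342, 1.524, -0, 1.275, -0.146], TCP at [0.182, -0.492, 0.231] pointing down, gripper open.
Joint ranges: [-2.53, 2.53], [-0.77, 2.02], [0.04, 2.7], [-1, 4.14], [0.28, 2.66], [-3.11, 3.11]. Speed limits (rad/s): [2.57, 2.57, 3.14, 3.14, 3.14, 3.14].

## Interface

Orientations are given as [roll, pitch, yaw] about the fixed x, y, z axes, in that order (R = Rz(yaw) Ry(pitch) Rx(roll)).
In Python, from station import arm gives the robot as it stands. The module is installed in compiled form; this text tells all that it offers.
- The arm moves only by the tool play_rows, never from a script. Its argument "commands" is one flat list of numbers, 4 for each row, row after row: the shift along the tool's x, y, z in m, then the turn about the tool's z in rad. In form: [dx, dy, dz, twist, dx, dy, dz, twist, ...]. A call has 1 to 5 rows; each row shifts and turns the commanded pose from where the row before left it, along the tool's axes as they then stand; what a row does not reach is not made up. A row lasts 1/8 s, in which the tool goes at most 62.5 mm and 10.7 degrees, less where a joint would pass 70% of its speed; a pose out of reach is approached as far as the arm can. A call with a gripper value outside its range is refused whole. "hand" is the finger opening in m, from 0 to 0.0854, set as the call begins (left out, the last holds). The fingers move at their own pace and stop on an object; "squeeze" is the grip in N (left out, the last holds). Time passes only in rows, so rows that do not move let the fingers close. It gives the time, the measured TCP pose, the force, the opening and the grip force at its end, in the units of the state.
- arm.observe(): the state, without advancing time (a new reading comes with each control period).
- arm.grab_frame(name): name is "side" or "top"; returns the picture (480x640x3 uint8, blue, green, red); there is no depth.
- arm.calibration(name): a dict with "fx", "fy", "cx", "cy" (pixels), "xyz" and "orientation" of the camera in the world. Camera axes: x right, y up, looking along -z (the intrinsics and any distortion apply to the point x, -y, -z); pixel columns grow to the right and rows downward; lengths in m; the calibration is good to about 2 mm. A picture is of the moment at which its call begins. calibration takes no time and is no camera call.
- arm.finish_job(): hands the job in; it is judged then, once.
The state is a dict: "time": time; "q": joint angles; "joint_velocities": joint speeds; "joint_efforts": joint torques, N m; "eef_pos": TCP position; "tool_rot": TCP orientation; "force": force on the tool from outside, world axes, zero at the start; "torque": the same for the moment, N m; "finger_gap": finger opening in m; "grasp_force": force on a finger pad.
Only numpy, scipy, OpenCV 4.12 (cv2) and the standard library are available. Lean on these libraries where they do the work, as an engineer would, in place of code of your own. Each camera call takes 0.05 s, during which the arm holds its last target. There are 200 camera calls.

## Task

Start the wing-head screw in the threaded boss of the open amplifier case without crossing the thread: turn it backward (counter-clockwise seen from above) in small steps until you notice it drop by one thread, then turn it forward one full turn from the place where it dropped. Finish while still holding the screw still by its wing, the gripper closed on it, and leave the loose things on the bench and in the case where they are.

Things in the scene. Friction and masses are not known exactly. Their poses are not given: they have to be found in the camera images.
- case: Fixed grey metal case without cover, 260 (its x) x 200 (its y) mm, walls 30 high; origin under its centre. Inside: transformer 47 high at case x +82, y +58; two black capacitors 39 high at x +105, y -35 and -65; a small round screw 31 high at x -105, y +75 (not the one meant); heat sink and board under 30 high. Nothing else within 50 mm of the wing screw's axis stands above 30.
- boss_top (a point): Centre of the top of the round aluminium boss, 40 mm wide, 44 high, at case x -30, y -20: the wing screw stands in it. Hidden inside is a right-hand thread of 6 mm pitch. At the start the screw's thread end lies on a flat land: backward it turns level and, 0.5 to 3 rad from the start, falls 6 mm into the thread; forward from the land a shoulder blocks it (do not force).
- screw: Steel wing-head screw, upright and captive in the boss: flat wing 44 mm long (its x), 12 thick (its y), 34 high, on a plain stem 14 thick. Origin on its axis, at the boss top at the start, sinking with the screw; the wing spans 26 to 60 mm above the origin, its top 104 above the bench at the start. About 0.2 kg, turns very easily (0.01 N m), sinks by its own weight unless clamped.
- screw_grip (a point): Grip point on the screw's axis in the wing, 11 mm below the wing's top, 49 above the screw's origin (93 above the bench at the start). Fingers closing along the screw's y take the wing from above. Clamped tight, the screw cannot fall: turn it backward between barely open fingers (about 16 mm apart), or let go often to see.
- screw_turn (a joint): Turning of the screw about its upright axis (rad): grows as it turns forward (clockwise from above), falls as it turns backward; counts on over several turns. Where the thread starts must be felt.
- screw_depth (a joint): How far the screw has sunk into the boss (m), under 0.001 at the start, about 0.006 just after the drop; then each forward turn sinks it 6 mm more (about 0.012 after one turn). Turned back past the drop it rises along the thread by 1 mm a rad and is blocked after about 1.9 rad. It can be lifted 2 mm at most.
- cap_knob: loose black round control knob, 26 wide, 15 high, lying in the case; origin under its centre (mm). To be left where it is.
- terminal_block: loose small grey block 30x18x14, lying in the case; origin under its centre (mm). To be left where it is.
- spool: loose metal spool, 56 wide, 40 high, on the bench; origin under its centre (mm). To be left where it is.
- spray: loose upright can, 52 wide, 150 high, on the bench; origin under its centre (mm). To be left where it is.
- screwdriver: loose screwdriver 200 long lying on the bench, handle to its -x (mm). To be left where it is.
- parts_tray: loose grey divided tray 120x90x30 on the bench; origin under its centre (mm). To be left where it is.
- beaker: loose grey cup, 70 wide, 90 high, on the bench; origin under its centre (mm). To be left where it is.

How it is judged:
By the outcome, as a careful person would: the job done as asked, in the order asked, and still so for the second after the job is handed in, while the arm keeps its last pose, push and grip.
It also fails if it takes over 72 s, if anything falls off the work surface, if the arm or the gripper's body presses on something with over 40 N, if the wrist force passes 120 N, or if a joint passes its speed limit or range.

## Working session

There is one attempt and no reset: what is moved stays moved. The work goes in short steps, Python scripts to look and compute and a tool call to move; the robot and the scene stay as the last step left them, time stands still between calls to the robot, and variables do not carry over. Pictures are saved under pics/ and viewed, at most 10 in all, crops included, and the job is handed in when it is done.

Besides the shell and the picture viewer there is one more tool, called after ">>>" by a JSON object that holds its "fn" and its "kwargs". play_rows: Moves the arm, as the interface text tells. Its arguments: {"type":"object","properties":{"commands":{"type":"array","items":{"type":"number"}},"hand":{"type":"number"},"squeeze":{"type":"number"}},"required":["commands"]}

```bash
mkdir -p pics; python3 - <<'E'
from station import arm
import cv2
for n in("top","side"):
    cv2.imwrite(f"pics/{n}0.png",arm.grab_frame(n)); print(n,arm.calibration(n))
s=arm.observe(); print(s)
E
```

```text
top {'fx': 483.0627744575651, 'fy': 483.0627744575651, 'cx': 318.00059636061485, 'cy': 241.75233315667182, 'xyz': array([0.28044076, 0.00960707, 1.21867157]), 'orientation': array([ 2.04629761e-01, -8.49235289e-04, -1.62515578e+00])}
side {'fx': 456.5955449977184, 'fy': 456.5955449977184, 'cx': 322.0132662868945, 'cy': 225.54942732346373, 'xyz': array([0.38720599, 0.63848115, 0.84277692]), 'orientation': array([ 0.71567372,  0.00310656, -2.9620161 ])}
{'time': 0.1, 'q': array([-1.36201619e+00,  3.42657357e-01,  1.52494409e+00,  3.50500953e-05,
        1.27541155e+00, -1.45983026e-01]), 'joint_velocities': array([ 0.00138655, -0.00131637, -0.00178196,  0.0014431 ,  0.00162605,
       -0.00019804]), 'joint_efforts': array([ 1.64175050e-03, -4.34446156e+01, -2.46490949e+01, -1.24540688e-04,
        4.65730278e-03,  8.20456449e-06]), 'eef_pos': array([ 0.18233009, -0.49192754,  0.23068534]), 'tool_rot': array([-3.14019229e+00, -2.39771333e-04,  3.54752770e-01]), 'force': array([ 0.32624907, -0.06588141, -0.01597399]), 'torque': array([ 0.06693494, -0.00652643,  0.00410984]), 'grasp_force': 0.0, 'finger_gap': 0.08532664241207544}
```

View pics/top0.png

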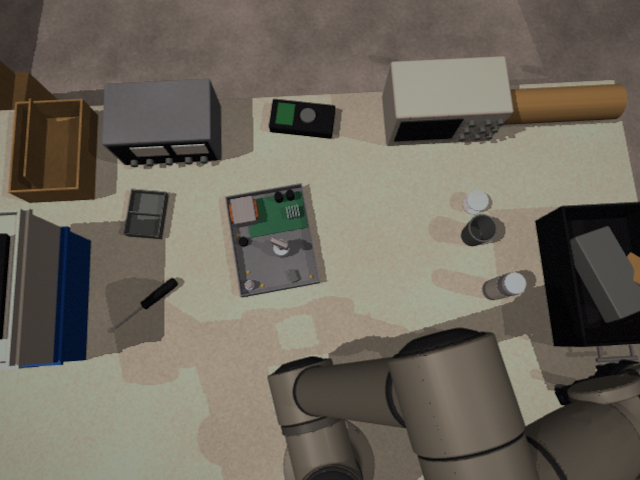

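View pics/side0.png

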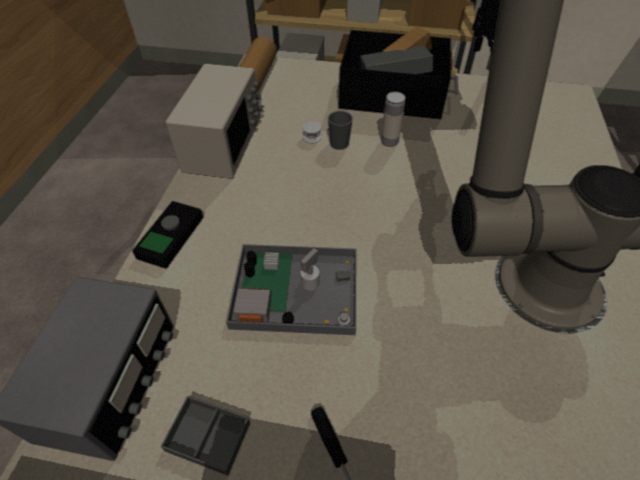

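The top view shows the case with corners near (226,195), (303,185), (320,283) and (240,296), and the wing screw near (280,244). In the side view the wing is near (310,258). I'll zoom in on both.

```bash
cat > h.py <<'E'
import numpy as np,cv2
from scipy.spatial.transform import Rotation as R
from station import arm
def ray(n,u,v):
    c=arm.calibration(n); d=np.array([(u-c["cx"])/c["fx"],-(v-c["cy"])/c["fy"],-1])
    return np.array(c["xyz"]),R.from_euler("xyz",c["orientation"]).as_matrix()@d
def onz(n,u,v,z):
    o,d=ray(n,u,v); return o+d*(z-o[2])/d[2]
def pix(n,p):
    c=arm.calibration(n); q=R.from_euler("xyz",c["orientation"]).as_matrix().T@(np.array(p)-c["xyz"])
    return np.array([c["cx"]-c["fx"]*q[0]/q[2],c["cy"]+c["fy"]*q[1]/q[2]])
def cross(a,b):
    (o,d),(p,e)=ray("top",*a),ray("side",*b)
    s=np.linalg.lstsq(np.c_[d,-e],p-o,rcond=None)[0]
    x,y=o+s[0]*d,p+s[1]*e; return (x+y)/2,np.linalg.norm(x-y)
E
python3 - <<'E'
from h import *
a=cv2.imread("pics/top0.png")[222:267,255:305]; b=cv2.imread("pics/side0.png")[240:295,285:335]
f=lambda i,h:cv2.resize(i,(400,h),interpolation=cv2.INTER_CUBIC)
a=f(a,360);b=f(b,440)
o=np.zeros((440,800,3),np.uint8);o[:360,:400]=a;o[:,400:]=b
cv2.imwrite("pics/z0.png",np.clip(o*1.4,0,255).astype(np.uint8))
C=[onz("top",*p,.03) for p in((226,195),(303,185),(320,283),(240,296))]
print(np.round(C,4),np.round(np.mean(C,0),4))
print(cross((280,244),(309,260)))
E
```

```text
[[ 0.6617  0.2241  0.03  ]
 [ 0.6779  0.0257  0.03  ]
 [ 0.4226 -0.0041  0.03  ]
 [ 0.4012  0.1938  0.03  ]] [0.5409 0.1099 0.03  ]
(array([0.51609333, 0.08709605, 0.08338146]), np.float64(0.001965277121982009))
```

View pics/z0.png

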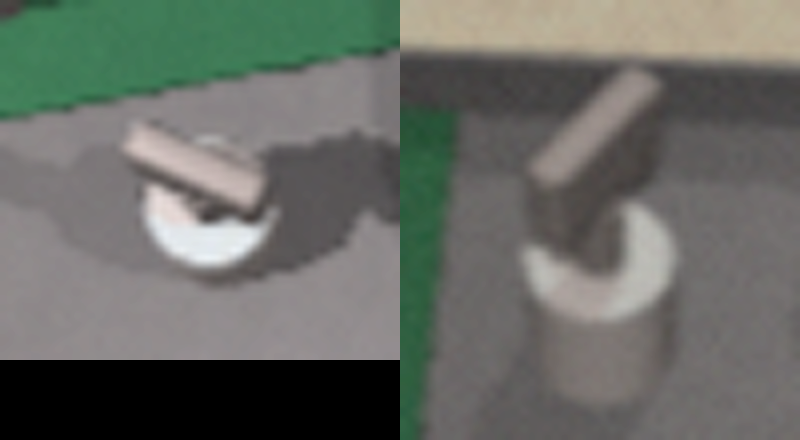

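The crop shows the wing's top face as a pinkish bar. In the top view it runs from crop (130,135) to (259,191), and in the side view from (647,74) to (540,178). The boss is the white disc below it.

```bash
python3 - <<'E'
from h import *
T=lambda x,y:(255+x/8-.44,222+y/8-.44)
S=lambda x,y:(285+(x-400)/8-.44,240+y/8-.44)
for n,e in(("top",[T(130,135),T(259,191)]),("side",[S(647,74),S(540,178)])):
    P=[onz(n,*p,.104) for p in e]; d=P[1]-P[0]
    print(n,np.round(P,4),np.round(np.mean(P,0),4),"len",np.linalg.norm(d),"yaw",np.degrees(np.arctan2(d[1],d[0]))%180)
print("cross",cross(T(195,163),S(596,126)))
# boss top centre, from disc extents
print("boss",onz("top",*T(209,203),.044),onz("side",*S(600,260),.044))
# case
t=np.arctan2(-.0298-.0+0, -.2553)
C=np.array([[.6617,.2241],[.6779,.0257],[.4226,-.0041],[.4012,.1938]])
a=np.array([[130,100],[130,-100],[-130,-100],[-130,100]])/1e3
M,_=cv2.estimateAffinePartial2D(a,C); print("case",M, M@[-.03,-.02,1],"scale",np.hypot(M[0,0],M[1,0]))
for k,q in dict(trans=(.082,.058),cap1=(.105,-.035),sc=(-.105,.075)).items(): print(k,M@[*q,1])
E
```

```text
top [[0.5254 0.1069 0.104 ]
 [0.5065 0.0696 0.104 ]] [0.5159 0.0882 0.104 ] len 0.04181073269459265 yaw 63.137511781869975
side [[0.5062 0.0715 0.104 ]
 [0.5264 0.1088 0.104 ]] [0.5163 0.0902 0.104 ] len 0.0423537942020662 yaw 61.52545475866948
cross (array([0.51637124, 0.08822724, 0.10129482]), np.float64(0.00024905596599516193))
boss [0.51572288 0.08840485 0.044     ] [0.51635718 0.0894183  0.044     ]
case [[ 0.99148704 -0.10755576  0.54085001]
 [ 0.10755576  0.99148704  0.109875  ]] [0.51325651 0.08681859] scale 0.9973037597663403
trans [0.61591371 0.17620082]
cap1 [0.6487206  0.08646631]
sc [0.42867718 0.17294317]
```

The axis is at about (0.516, 0.089). Both views agree on that, and on a wing yaw of about 62° and a top height of about 0.10. I'll move above it at safe height.

>>> {"fn": "play_rows", "kwargs": {"commands": [0.0343,-0.0286,0,0,0.0343,-0.0286,0,0,0.0343,-0.0286,0,0,0.0343,-0.0286,0,0,0.0343,-0.0286,0,0]}}

```text
time: 0.72
eef_pos: [0.294, -0.2972, 0.2311]
tool_rot: [-3.141, 0.0, 0.354]
force: [0.2, 0.3, 0.9]
finger_gap: 0.0855
grasp_force: 0.0
```

>>> {"fn": "play_rows", "kwargs": {"commands": [0.0343,-0.0286,0,0,0.0343,-0.0286,0,0,0.0343,-0.0286,0,0,0.0343,-0.0286,0,0,0.0343,-0.0286,0,0]}}

```text
time: 1.35
eef_pos: [0.4051, -0.1035, 0.2312]
tool_rot: [-3.142, 0.0, 0.355]
force: [1.1, 0.0, 0.7]
finger_gap: 0.0856
grasp_force: 0.0
```

>>> {"fn": "play_rows", "kwargs": {"commands": [0.0343,-0.0286,0,0,0.0343,-0.0286,0,0,0.0343,-0.0286,0,0,0.0343,-0.0286,0,0,0.0343,-0.0286,0,0]}}

```text
time: 1.98
eef_pos: [0.5162, 0.0901, 0.2309]
tool_rot: [-3.142, 0.001, 0.355]
force: [0.1, -0.2, 0.0]
finger_gap: 0.0856
grasp_force: 0.0
```

>>> {"fn": "play_rows", "kwargs": {"commands": [0,0,0,-0.182,0,0,0,-0.182,0,0,0,-0.182,0,0,0,-0.182,0,0,0,0]}}

```text
time: 2.6
eef_pos: [0.5156, 0.0887, 0.2309]
tool_rot: [-3.141, 0.001, 1.081]
force: [-0.3, 0.4, -0.3]
finger_gap: 0.0851
grasp_force: 0.0
```

>>> {"fn": "play_rows", "kwargs": {"commands": [0,0,0.035,0,0,0,0.035,0,0,0,0.035,0,0,0,0.03,0,0,0,0.013,0]}}

```text
time: 3.22
eef_pos: [0.5149, 0.0886, 0.0816]
tool_rot: [-3.139, 0.002, 1.079]
force: [0.5, -0.3, -0.3]
finger_gap: 0.0855
grasp_force: 0.0
```

>>> {"fn": "play_rows", "kwargs": {"commands": [0,0,0,0,0,0,0,0,0,0,0,0,0,0,0,0,0,0,0,0], "hand": 0.016, "squeeze": 20}}

```text
time: 3.85
eef_pos: [0.516, 0.0887, 0.0836]
tool_rot: [3.141, -0.0, 1.083]
force: [-1.0, -0.6, 0.7]
finger_gap: 0.0161
grasp_force: 0.0
```

```bash
cat > look.py <<'E'
import sys
from h import *
k=sys.argv[1]; b=arm.grab_frame("side"); t=arm.grab_frame("top")
cv2.imwrite(f"pics/s{k}.png",b); cv2.imwrite(f"pics/t{k}.png",t)
f=lambda i:cv2.resize(i,(400,480),interpolation=cv2.INTER_CUBIC)
o=np.hstack([f(t[215:275,255:305]),f(b[235:295,285:335])])
cv2.imwrite(f"pics/z{k}.png",np.clip(o*1.5,0,255).astype(np.uint8))
s=arm.observe();print(s["time"],s["q"][5],s["torque"],s["finger_gap"])
E
python3 look.py 1
```

```text
3.95 0.5119601623989765 [-0.043248    0.02501848 -0.0061335 ] 0.01597309042065742
```

View pics/z1.png

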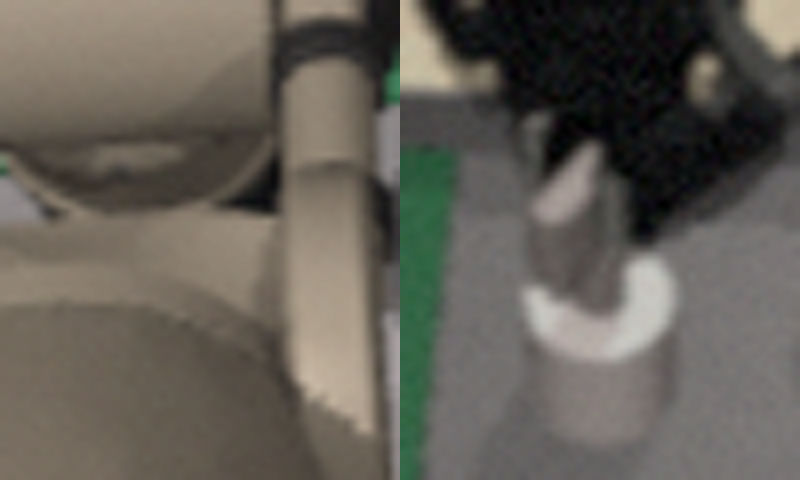

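The wing end at crop (565,190) sits between the fingers, and the boss is clear below. The top view is blocked by the arm.

I can feel for the drop instead. With only the fingertips just below the wing's top, a drop of 6 mm takes the wing out of the fingers, so they close past 12 mm. First I'll check the tip height against the undropped wing.

>>> {"fn": "play_rows", "kwargs": {"commands": [0,0,0,0,0,0,0,0,0,0,0,0], "hand": 0.008, "squeeze": 20}}

```text
time: 4.32
eef_pos: [0.5165, 0.0884, 0.0835]
tool_rot: [3.14, -0.0, 1.083]
force: [2.6, -4.3, -0.0]
finger_gap: 0.0116
grasp_force: 24.1
```

>>> {"fn": "play_rows", "kwargs": {"commands": [0,0,0,0,0,0,-0.018,0,0,0,0,0], "hand": 0.018}}

```text
time: 4.7
eef_pos: [0.5161, 0.0891, 0.1019]
tool_rot: [3.141, -0.001, 1.083]
force: [0.4, -0.3, -0.1]
finger_gap: 0.0179
grasp_force: 0.0
```

>>> {"fn": "play_rows", "kwargs": {"commands": [0,0,0,0,0,0,0,0,0,0,0,0], "hand": 0.008}}

```text
time: 5.08
eef_pos: [0.5166, 0.0886, 0.1014]
tool_rot: [3.14, -0.001, 1.083]
force: [4.0, -1.3, 3.7]
finger_gap: 0.0111
grasp_force: 20.6
```

>>> {"fn": "play_rows", "kwargs": {"commands": [0,0,0,0,0,0,-0.002,0,0,0,0,0], "hand": 0.018}}

```text
time: 5.45
eef_pos: [0.5153, 0.0888, 0.103]
tool_rot: [-3.14, 0.001, 1.083]
force: [-0.5, 0.4, 0.0]
finger_gap: 0.018
grasp_force: 0.0
```

>>> {"fn": "play_rows", "kwargs": {"commands": [0,0,0,0,0,0,0,0,0,0,0,0], "hand": 0.008}}

```text
time: 5.82
eef_pos: [0.5163, 0.0884, 0.1033]
tool_rot: [3.14, -0.0, 1.083]
force: [4.2, -2.9, -1.0]
finger_gap: 0.01
grasp_force: 19.5
```

>>> {"fn": "play_rows", "kwargs": {"commands": [0,0,0,0,0,0,-0.002,0,0,0,0,0], "hand": 0.018}}

```text
time: 6.2
eef_pos: [0.5156, 0.0889, 0.1054]
tool_rot: [-3.141, 0.0, 1.083]
force: [-1.0, 0.8, -0.4]
finger_gap: 0.0179
grasp_force: 0.0
```

>>> {"fn": "play_rows", "kwargs": {"commands": [0,0,0,0,0,0,0,0,0,0,0,0], "hand": 0.008}}

```text
time: 6.58
eef_pos: [0.5158, 0.0887, 0.1053]
tool_rot: [-3.142, 0.0, 1.083]
force: [-0.7, 0.6, 1.1]
finger_gap: 0.0081
grasp_force: 0.0
```

The fingers grip at z 0.103 and miss at 0.105, so the wing top is at about 0.104. I'll set the tips at 0.1005 and step backward. If it drops in the middle of a block, the tips only turn above the wing.

>>> {"fn": "play_rows", "kwargs": {"commands": [0,0,0,0,0,0,0.005,0,0,0,0,0], "hand": 0.018}}

```text
time: 6.95
eef_pos: [0.5155, 0.0887, 0.0997]
tool_rot: [-3.141, 0.001, 1.083]
force: [0.4, 0.5, -0.1]
finger_gap: 0.0177
grasp_force: 0.0
```

>>> {"fn": "play_rows", "kwargs": {"commands": [0,0,0,0,0,0,0,0,0,0,0,0], "hand": 0.008}}

```text
time: 7.32
eef_pos: [0.5164, 0.0883, 0.1004]
tool_rot: [3.14, -0.0, 1.083]
force: [3.7, -3.0, -2.0]
finger_gap: 0.0107
grasp_force: 21.9
```

>>> {"fn": "play_rows", "kwargs": {"commands": [0,0,0,-0.15,0,0,0,-0.15,0,0,0,-0.15,0,0,0,0]}}

```text
time: 7.82
eef_pos: [0.5167, 0.0882, 0.1005]
tool_rot: [3.14, 0.001, 1.534]
force: [3.1, -3.6, -2.3]
finger_gap: 0.0108
grasp_force: 21.9
```

>>> {"fn": "play_rows", "kwargs": {"commands": [0,0,0,0,0,0,0,0], "hand": 0.018}}

```text
time: 8.07
eef_pos: [0.5153, 0.0891, 0.1002]
tool_rot: [-3.141, -0.0, 1.533]
force: [0.6, -0.2, 0.7]
finger_gap: 0.0177
grasp_force: 0.0
```

>>> {"fn": "play_rows", "kwargs": {"commands": [0,0,0,0,0,0,0,0,0,0,0,0], "hand": 0.008}}

```text
time: 8.45
eef_pos: [0.5167, 0.089, 0.1005]
tool_rot: [3.14, -0.0, 1.533]
force: [4.2, 1.0, -1.2]
finger_gap: 0.0109
grasp_force: 21.7
```

>>> {"fn": "play_rows", "kwargs": {"commands": [0,0,0,-0.16,0,0,0,0]}}

```text
time: 8.7
eef_pos: [0.5167, 0.0889, 0.1005]
tool_rot: [3.14, -0.0, 1.694]
force: [5.7, 1.4, -1.1]
finger_gap: 0.011
grasp_force: 21.7
```

>>> {"fn": "play_rows", "kwargs": {"commands": [0,0,0,0,0,0,0,0], "hand": 0.018}}

```text
time: 8.95
eef_pos: [0.515, 0.0887, 0.1]
tool_rot: [-3.14, -0.0, 1.693]
force: [-0.6, 0.6, -0.6]
finger_gap: 0.0181
grasp_force: 0.0
```

>>> {"fn": "play_rows", "kwargs": {"commands": [0,0,0,0,0,0,0,0,0,0,0,0], "hand": 0.008}}

```text
time: 9.32
eef_pos: [0.5167, 0.0888, 0.1004]
tool_rot: [3.14, 0.0, 1.693]
force: [5.4, 1.8, -2.4]
finger_gap: 0.0109
grasp_force: 21.9
```

>>> {"fn": "play_rows", "kwargs": {"commands": [0,0,0,-0.16,0,0,0,0]}}

```text
time: 9.57
eef_pos: [0.5167, 0.0888, 0.1004]
tool_rot: [3.14, 0.0, 1.854]
force: [5.0, 1.0, -1.9]
finger_gap: 0.011
grasp_force: 21.9
```

>>> {"fn": "play_rows", "kwargs": {"commands": [0,0,0,0,0,0,0,0], "hand": 0.018}}

```text
time: 9.82
eef_pos: [0.5151, 0.0886, 0.1001]
tool_rot: [-3.14, -0.0, 1.853]
force: [-0.7, -0.1, 0.2]
finger_gap: 0.0183
grasp_force: 0.0
```

>>> {"fn": "play_rows", "kwargs": {"commands": [0,0,0,0,0,0,0,0,0,0,0,0], "hand": 0.008}}

```text
time: 10.2
eef_pos: [0.5167, 0.089, 0.1004]
tool_rot: [3.14, 0.0, 1.853]
force: [4.1, 2.4, -1.4]
finger_gap: 0.0109
grasp_force: 21.9
```

>>> {"fn": "play_rows", "kwargs": {"commands": [0,0,0,-0.16,0,0,0,0]}}

```text
time: 10.45
eef_pos: [0.5166, 0.089, 0.1004]
tool_rot: [3.14, 0.0, 2.014]
force: [5.3, 2.1, -2.3]
finger_gap: 0.0109
grasp_force: 21.9
```

>>> {"fn": "play_rows", "kwargs": {"commands": [0,0,0,0,0,0,0,0], "hand": 0.018}}

```text
time: 10.7
eef_pos: [0.5152, 0.0885, 0.1001]
tool_rot: [-3.14, -0.0, 2.013]
force: [0.8, -0.7, 1.0]
finger_gap: 0.0185
grasp_force: 0.0
```

>>> {"fn": "play_rows", "kwargs": {"commands": [0,0,0,0,0,0,0,0,0,0,0,0], "hand": 0.008}}

```text
time: 11.08
eef_pos: [0.5166, 0.0891, 0.1004]
tool_rot: [3.14, 0.0, 2.013]
force: [4.4, 3.6, -1.1]
finger_gap: 0.0107
grasp_force: 21.8
```

>>> {"fn": "play_rows", "kwargs": {"commands": [0,0,0,-0.16,0,0,0,0]}}

```text
time: 11.32
eef_pos: [0.5165, 0.0891, 0.1004]
tool_rot: [3.14, 0.001, 2.173]
force: [4.3, 3.1, -2.2]
finger_gap: 0.0108
grasp_force: 21.9
```

>>> {"fn": "play_rows", "kwargs": {"commands": [0,0,0,0,0,0.001,0,0], "hand": 0.018}}

```text
time: 11.58
eef_pos: [0.5161, 0.089, 0.1001]
tool_rot: [-3.14, -0.0, 2.172]
force: [-0.2, -0.2, -0.7]
finger_gap: 0.0181
grasp_force: 0.0
```

>>> {"fn": "play_rows", "kwargs": {"commands": [0,0,0,0,0,0,0,0,0,0,0,0], "hand": 0.008}}

```text
time: 11.95
eef_pos: [0.5166, 0.0893, 0.1003]
tool_rot: [-3.141, -0.0, 2.173]
force: [0.5, 0.2, 0.2]
finger_gap: 0.0109
grasp_force: 21.5
```

>>> {"fn": "play_rows", "kwargs": {"commands": [0,0,0,-0.16,0,0,0,0]}}

```text
time: 12.2
eef_pos: [0.5165, 0.0892, 0.1003]
tool_rot: [-3.141, -0.0, 2.332]
force: [-0.3, 0.2, 0.3]
finger_gap: 0.0109
grasp_force: 21.5
```

>>> {"fn": "play_rows", "kwargs": {"commands": [0,0,0,0,0,0,0,0], "hand": 0.018}}

```text
time: 12.45
eef_pos: [0.5166, 0.0892, 0.1003]
tool_rot: [-3.141, 0.0, 2.331]
force: [0.1, 0.5, 0.2]
finger_gap: 0.0179
grasp_force: 0.0
```

>>> {"fn": "play_rows", "kwargs": {"commands": [0,0,0,0,0,0,0,0,0,0,0,0], "hand": 0.008}}

```text
time: 12.82
eef_pos: [0.5166, 0.0892, 0.1003]
tool_rot: [-3.141, 0.0, 2.333]
force: [-0.2, -1.2, 1.0]
finger_gap: 0.011
grasp_force: 21.4
```

>>> {"fn": "play_rows", "kwargs": {"commands": [0,0,0,-0.16,0,0,0,0]}}

```text
time: 13.08
eef_pos: [0.5166, 0.0892, 0.1003]
tool_rot: [-3.141, 0.0, 2.492]
force: [-0.1, -1.0, 0.9]
finger_gap: 0.0111
grasp_force: 21.4
```

>>> {"fn": "play_rows", "kwargs": {"commands": [0,0,0,0,0,0,0,0], "hand": 0.018}}

```text
time: 13.32
eef_pos: [0.5167, 0.0893, 0.1002]
tool_rot: [3.141, 0.0, 2.491]
force: [-0.5, -0.3, 0.6]
finger_gap: 0.0181
grasp_force: 0.0
```

>>> {"fn": "play_rows", "kwargs": {"commands": [0,0,0,0,0,0,0,0,0,0,0,0], "hand": 0.008}}

```text
time: 13.7
eef_pos: [0.5166, 0.0892, 0.1003]
tool_rot: [-3.141, 0.0, 2.493]
force: [-0.9, -1.8, 0.4]
finger_gap: 0.011
grasp_force: 21.3
```

>>> {"fn": "play_rows", "kwargs": {"commands": [0,0,0,-0.16,0,0,0,0]}}

```text
time: 13.95
eef_pos: [0.5166, 0.0891, 0.1003]
tool_rot: [-3.141, -0.0, 2.652]
force: [-0.2, -1.3, 1.7]
finger_gap: 0.0112
grasp_force: 21.4
```

>>> {"fn": "play_rows", "kwargs": {"commands": [0,0,0,0,0,0,0,0], "hand": 0.018}}

```text
time: 14.2
eef_pos: [0.5168, 0.0894, 0.1002]
tool_rot: [3.141, 0.0, 2.651]
force: [-0.4, 0.1, -0.2]
finger_gap: 0.0178
grasp_force: 0.0
```

>>> {"fn": "play_rows", "kwargs": {"commands": [0,0,0,0,0,0,0,0,0,0,0,0], "hand": 0.008}}

```text
time: 14.58
eef_pos: [0.5166, 0.0891, 0.1003]
tool_rot: [-3.141, 0.0, 2.653]
force: [-0.1, -1.9, 1.2]
finger_gap: 0.0109
grasp_force: 21.3
```

>>> {"fn": "play_rows", "kwargs": {"commands": [0,0,0,-0.16,0,0,0,0]}}

```text
time: 14.82
eef_pos: [0.5166, 0.0891, 0.1003]
tool_rot: [-3.141, 0.0, 2.812]
force: [-0.4, -3.0, 1.4]
finger_gap: 0.011
grasp_force: 21.4
```

>>> {"fn": "play_rows", "kwargs": {"commands": [0,0,0,0,0,0,0,0], "hand": 0.018}}

```text
time: 15.08
eef_pos: [0.5167, 0.0895, 0.1002]
tool_rot: [3.141, 0.0, 2.811]
force: [-0.2, -0.2, 0.5]
finger_gap: 0.0177
grasp_force: 0.0
```

>>> {"fn": "play_rows", "kwargs": {"commands": [0,0,0,0,0,0,0,0,0,0,0,0], "hand": 0.008}}

```text
time: 15.45
eef_pos: [0.5166, 0.0891, 0.1003]
tool_rot: [-3.141, 0.0, 2.813]
force: [-1.5, -2.6, 1.0]
finger_gap: 0.011
grasp_force: 21.4
```

>>> {"fn": "play_rows", "kwargs": {"commands": [0,0,0,-0.16,0,0,0,0]}}

```text
time: 15.7
eef_pos: [0.5166, 0.0891, 0.1003]
tool_rot: [-3.141, -0.0, 2.972]
force: [-1.6, -3.1, 0.3]
finger_gap: 0.011
grasp_force: 21.4
```

>>> {"fn": "play_rows", "kwargs": {"commands": [0,0,0,0,0,0,0,0], "hand": 0.018}}

```text
time: 15.95
eef_pos: [0.5168, 0.0896, 0.1002]
tool_rot: [3.141, 0.0, 2.971]
force: [0.9, -0.2, -0.4]
finger_gap: 0.0178
grasp_force: 0.0
```

>>> {"fn": "play_rows", "kwargs": {"commands": [0,0,0,0,0,0,0,0,0,0,0,0], "hand": 0.008}}

```text
time: 16.32
eef_pos: [0.5166, 0.089, 0.1003]
tool_rot: [-3.141, 0.0, 2.973]
force: [-1.1, -3.0, 1.7]
finger_gap: 0.0109
grasp_force: 21.4
```

>>> {"fn": "play_rows", "kwargs": {"commands": [0,0,0,-0.16,0,0,0,0]}}

```text
time: 16.58
eef_pos: [0.5166, 0.089, 0.1003]
tool_rot: [-3.141, -0.0, 3.132]
force: [-1.8, -3.3, 0.8]
finger_gap: 0.0108
grasp_force: 21.4
```

>>> {"fn": "play_rows", "kwargs": {"commands": [0,0,0,0,0,0,0,0], "hand": 0.018}}

```text
time: 16.82
eef_pos: [0.5167, 0.0897, 0.1002]
tool_rot: [3.141, 0.0, 3.131]
force: [0.2, -0.3, -0.0]
finger_gap: 0.0181
grasp_force: 0.0
```

>>> {"fn": "play_rows", "kwargs": {"commands": [0,0,0,0,0,0,0,0,0,0,0,0], "hand": 0.008}}

```text
time: 17.2
eef_pos: [0.5167, 0.089, 0.1003]
tool_rot: [-3.141, 0.0, 3.133]
force: [-1.3, -3.0, 0.9]
finger_gap: 0.0113
grasp_force: 21.5
```

>>> {"fn": "play_rows", "kwargs": {"commands": [0,0,0,-0.16,0,0,0,0]}}

```text
time: 17.45
eef_pos: [0.5167, 0.089, 0.1002]
tool_rot: [-3.141, -0.0, -2.992]
force: [-0.3, -3.6, -0.7]
finger_gap: 0.011
grasp_force: 21.3
```

>>> {"fn": "play_rows", "kwargs": {"commands": [0,0,0,0,0,0,0,0], "hand": 0.018}}

```text
time: 17.7
eef_pos: [0.5166, 0.0897, 0.1003]
tool_rot: [3.141, 0.0, -2.992]
force: [0.2, -0.1, 0.6]
finger_gap: 0.0182
grasp_force: 0.0
```

>>> {"fn": "play_rows", "kwargs": {"commands": [0,0,0,0,0,0,0,0,0,0,0,0], "hand": 0.008}}

```text
time: 18.08
eef_pos: [0.5168, 0.089, 0.1003]
tool_rot: [-3.141, 0.0, -2.991]
force: [0.4, -3.6, 0.9]
finger_gap: 0.0106
grasp_force: 21.4
```

>>> {"fn": "play_rows", "kwargs": {"commands": [0,0,0,-0.16,0,0,0,0]}}

```text
time: 18.32
eef_pos: [0.5167, 0.089, 0.1001]
tool_rot: [-3.141, -0.0, -2.832]
force: [1.4, -3.9, -2.4]
finger_gap: 0.0113
grasp_force: 21.1
```

>>> {"fn": "play_rows", "kwargs": {"commands": [0,0,0,0,0,0,0,0], "hand": 0.018}}

```text
time: 18.58
eef_pos: [0.5165, 0.0898, 0.1003]
tool_rot: [3.141, 0.0, -2.832]
force: [-0.1, -0.7, -0.3]
finger_gap: 0.0178
grasp_force: 0.0
```

>>> {"fn": "play_rows", "kwargs": {"commands": [0,0,0,0,0,0,0,0,0,0,0,0], "hand": 0.008}}

```text
time: 18.95
eef_pos: [0.5166, 0.0893, 0.1003]
tool_rot: [-3.142, 0.0, -2.831]
force: [-0.3, -0.2, -0.3]
finger_gap: 0.008
grasp_force: 0.0
```

The screw dropped when turned from yaw 3.29 to 3.45 (unwrapped), so the drop place is about 3.4. Now I'll descend onto the lowered wing and clamp it.

>>> {"fn": "play_rows", "kwargs": {"commands": [0,0,0,0,0,-0.0008,0,0,0,0,0.016,0,0,0,0.016,0,0,0,0,0], "hand": 0.03}}

```text
time: 19.58
eef_pos: [0.5161, 0.0884, 0.0674]
tool_rot: [3.141, -0.002, -2.831]
force: [0.2, 0.7, -0.4]
finger_gap: 0.0299
grasp_force: 0.0
```

>>> {"fn": "play_rows", "kwargs": {"commands": [0,0,0,0,0,0,0,0,0,0,0,0], "hand": 0.008}}

```text
time: 19.95
eef_pos: [0.5171, 0.0888, 0.0688]
tool_rot: [3.142, 0.001, -2.83]
force: [-0.8, 3.4, 1.2]
finger_gap: 0.0117
grasp_force: 24.1
```

```bash
python3 look.py 2
```

```text
20.05 -1.8585692857126284 [ 0.53543642  0.15403877 -0.00361885] 0.01154156901630806
```

View pics/z2.png

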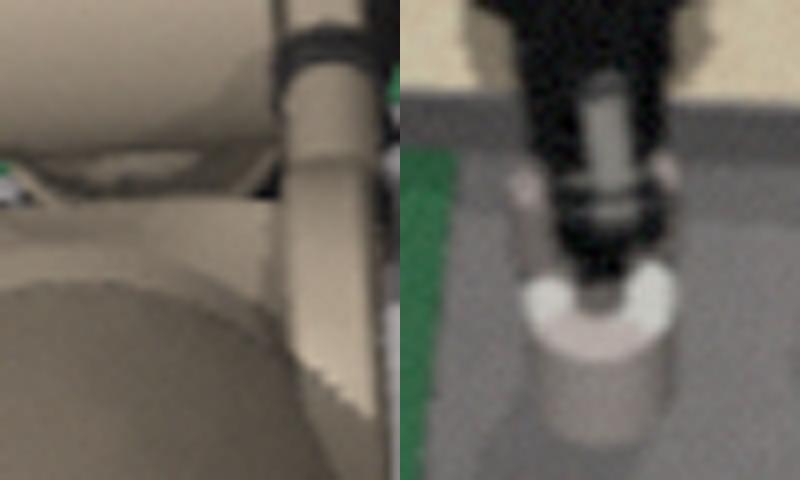

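The wing is lower, with its ends at crop (522,190) and (668,175), and it is held square between the fingers. Next I'll turn forward, following it down at 1 mm/rad.

>>> {"fn": "play_rows", "kwargs": {"commands": [0,0,0.0002,0.18,0,0,0.0002,0.18,0,0,0.0002,0.18,0,0,0.0001,0.18,0,0,0.0001,0.18]}}

```text
time: 20.68
eef_pos: [0.517, 0.0887, 0.0679]
tool_rot: [3.141, 0.0, 2.547]
force: [-1.0, 3.6, 1.8]
finger_gap: 0.0116
grasp_force: 24.2
```

>>> {"fn": "play_rows", "kwargs": {"commands": [0,0,0.0002,0.18,0,0,0.0002,0.18,0,0,0.0002,0.18,0,0,0.0002,0.18,0,0,0.0001,0.18]}}

```text
time: 21.3
eef_pos: [0.5169, 0.0886, 0.0671]
tool_rot: [3.141, 0.0, 1.647]
force: [-1.3, 2.6, 2.3]
finger_gap: 0.0114
grasp_force: 24.4
```

>>> {"fn": "play_rows", "kwargs": {"commands": [0,0,0.0002,0.18,0,0,0.0002,0.18,0,0,0.0002,0.18,0,0,0.0002,0.18,0,0,0.0001,0.18]}}

```text
time: 21.92
eef_pos: [0.5168, 0.0887, 0.0661]
tool_rot: [-3.141, -0.0, 0.747]
force: [-1.7, 2.4, 5.2]
finger_gap: 0.0117
grasp_force: 24.4
```

>>> {"fn": "play_rows", "kwargs": {"commands": [0,0,0.0002,0.18,0,0,0.0002,0.18,0,0,0.0002,0.18,0,0,0.0002,0.18,0,0,0.0001,0.18]}}

```text
time: 22.55
eef_pos: [0.5167, 0.0889, 0.0652]
tool_rot: [-3.141, 0.0, -0.153]
force: [-1.6, 3.9, 3.9]
finger_gap: 0.0117
grasp_force: 24.5
```

>>> {"fn": "play_rows", "kwargs": {"commands": [0,0,0.0002,0.18,0,0,0.0002,0.18,0,0,0.0002,0.18,0,0,0.0002,0.18,0,0,0.0001,0.18]}}

```text
time: 23.18
eef_pos: [0.5168, 0.089, 0.0644]
tool_rot: [-3.141, 0.0, -1.053]
force: [-1.2, 4.0, 4.9]
finger_gap: 0.0121
grasp_force: 24.5
```

>>> {"fn": "play_rows", "kwargs": {"commands": [0,0,0.0002,0.18,0,0,0,0]}}

```text
time: 23.42
eef_pos: [0.5169, 0.089, 0.0642]
tool_rot: [-3.141, 0.001, -1.229]
force: [-1.9, 4.8, 4.0]
finger_gap: 0.0119
grasp_force: 24.5
```

Force is low and the descent matches. Now the half-turn regrasp, with the fingers wide open and rotating around the wing.

>>> {"fn": "play_rows", "kwargs": {"commands": [0,0,0,0,0,0,0,0,0,0,0,0,0,0,0,0,0,0,0,0], "hand": 0.08}}

```text
time: 24.05
eef_pos: [0.5169, 0.0884, 0.0636]
tool_rot: [3.142, -0.0, -1.227]
force: [0.1, -0.1, 0.2]
finger_gap: 0.0802
grasp_force: 0.0
```

>>> {"fn": "play_rows", "kwargs": {"commands": [0,0,0,-0.1745,0,0,0,-0.1745,0,0,0,-0.1745,0,0,0,-0.1745,0,0,0,-0.1745]}}

```text
time: 24.68
eef_pos: [0.5169, 0.0885, 0.0636]
tool_rot: [3.141, -0.0, -0.349]
force: [0.4, -0.4, 0.3]
finger_gap: 0.0799
grasp_force: 0.0
```

>>> {"fn": "play_rows", "kwargs": {"commands": [0,0,0,-0.1745,0,0,0,-0.1745,0,0,0,-0.1745,0,0,0,-0.1745,0,0,0,-0.1745]}}

```text
time: 25.3
eef_pos: [0.5169, 0.0885, 0.0637]
tool_rot: [3.141, 0.0, 0.524]
force: [-0.2, 0.2, -0.0]
finger_gap: 0.0802
grasp_force: 0.0
```

>>> {"fn": "play_rows", "kwargs": {"commands": [0,0,0,-0.1745,0,0,0,-0.1745,0,0,0,-0.1745,0,0,0,-0.1745,0,0,0,-0.1745]}}

```text
time: 25.92
eef_pos: [0.5169, 0.0885, 0.0637]
tool_rot: [3.142, 0.0, 1.396]
force: [0.5, 0.2, -0.0]
finger_gap: 0.0801
grasp_force: 0.0
```

>>> {"fn": "play_rows", "kwargs": {"commands": [0,0,0,-0.1745,0,0,0,-0.1745,0,0,0,-0.1745,0,0,0,0,0,0,0,0]}}

```text
time: 26.55
eef_pos: [0.5169, 0.0885, 0.0637]
tool_rot: [-3.142, 0.0, 1.91]
force: [-0.5, 0.1, -0.8]
finger_gap: 0.0799
grasp_force: 0.0
```

>>> {"fn": "play_rows", "kwargs": {"commands": [0,0,0,0,0,0,0,0,0,0,0,0,0,0,0,0,0,0,0,0], "hand": 0.02}}

```text
time: 27.18
eef_pos: [0.5169, 0.0885, 0.0637]
tool_rot: [-3.142, 0.0, 1.914]
force: [-0.1, -0.1, -0.3]
finger_gap: 0.0201
grasp_force: 0.0
```

>>> {"fn": "play_rows", "kwargs": {"commands": [0,0,0,0,0,0,0,0,0,0,0,0], "hand": 0.008}}

```text
time: 27.55
eef_pos: [0.517, 0.0885, 0.0637]
tool_rot: [3.141, 0.0, 1.914]
force: [0.9, -0.0, 1.0]
finger_gap: 0.0117
grasp_force: 23.6
```

>>> {"fn": "play_rows", "kwargs": {"commands": [0,0,0.0002,0.182,0,0,0.0002,0.182,0,0,0.0002,0.182,0,0,0.0002,0.182,0,0,0.0001,0.182]}}

```text
time: 28.18
eef_pos: [0.5166, 0.0886, 0.0628]
tool_rot: [-3.141, 0.0, 0.998]
force: [-1.0, -0.1, 1.0]
finger_gap: 0.0116
grasp_force: 23.7
```

>>> {"fn": "play_rows", "kwargs": {"commands": [0,0,0.0002,0.182,0,0,0.0002,0.182,0,0,0.0002,0.182,0,0,0.0002,0.182,0,0,0,0]}}

```text
time: 28.8
eef_pos: [0.5165, 0.0887, 0.0621]
tool_rot: [-3.141, 0.001, 0.277]
force: [-2.6, 2.2, 3.1]
finger_gap: 0.0115
grasp_force: 24.0
```

```bash
python3 look.py 3; python3 - <<'E'
import cv2,numpy as np
a,b=cv2.imread("pics/side0.png"),cv2.imread("pics/s3.png")
s=np.hstack([a[180:345,215:375],b[180:345,215:375]])
cv2.imwrite("pics/f.png",cv2.resize(s,(800,412),interpolation=cv2.INTER_CUBIC))
E
```

```text
28.9 1.314784884179162 [ 0.42277992  0.4225941  -0.0370321 ] 0.011760008576761015
```

View pics/f.png

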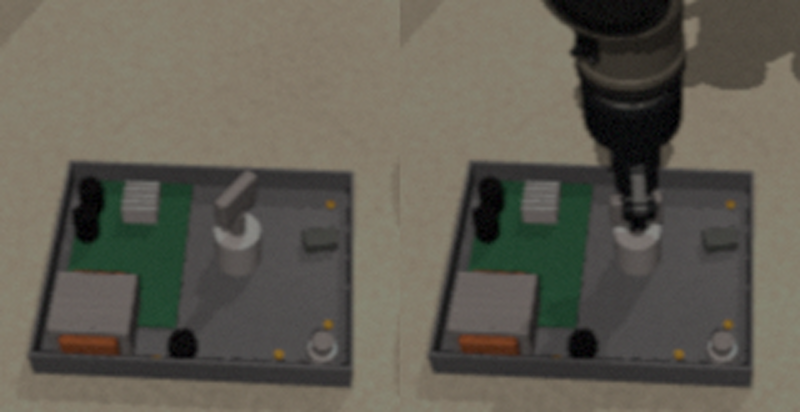

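The knob at (583,343) and the block at (720,238) have not moved from their places in the first view. The wing is now low over the boss and held. I'm handing in.

```bash
python3 -c "
from station import arm
print(arm.finish_job())"
```

```text
the job is handed in; nothing more can be done
None
```

The screw dropped one thread after about 2.3 rad of backward turning, then went forward about one full turn (6.3 rad, drop place known to ±0.08 rad) and sank about 6 mm more; I handed the job in at about 29 s with the wing still clamped and the loose parts in the case unmoved (the bench items were not rechecked).

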